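# Earth, then switch on the boards in sequence

### The arm

A 6-joint arm with a two-finger parallel gripper is mounted at the origin on the work surface. World frame = base frame: x ahead of the robot, y to its left, z up, the work surface at z = 0. Lengths are in mm, angles in rad, forces in N, time in s.
With the tool pointing down it reaches from about 225 to 725 mm from the base axis. Payload 3.1 kg.
Tool frame: the origin (TCP) lies between the finger pads; the fingertips stand 8 mm ahead of it and the grasp point (between the pads) lies 11 mm behind it; z points along the fingers, y is the direction in which the jaws open and shut (so a half turn about z gives the same grasp; the last joint's range is limited). The gripper opens to 85 mm and grips with 20 to 120 N. Pads are 22 mm wide; open, the fingers measure 114 mm over their backs; the gripper's body (76 mm by 85 mm) begins 54 mm behind the grasp point. The pads swing forward as they close: fully open they stand 13 mm farther back than shut.
Start: joints at [1.144, 0.048, 0.099, 1.622, 0, 1.443], TCP at [154.553, 501.728, 239.312] pointing down, gripper open.
Joint ranges: [-2.91, 2.91], [-0.99, 1.94], [-1.21, 1.42], [-2.12, 2.29], [-1.49, 1.47], [-3.14, 3.14]. Speed limits (rad/s): [2.79, 2.79, 3.14, 3.14, 3.14, 3.14].

### API

Orientations are given as a rotation vector (axis times angle).
In Python, from station import status, eyes, hand_in, nets gives the robot as it stands. The module is installed in compiled form; this text tells all that it offers.
- The arm moves only by the tool servo_tool, never from a script. Its argument "rows" is text: rows parted by semicolons, each of 5 numbers parted by spaces: the closure in counts, from 0 (fully open) to 255 (shut), then the shift along the tool's x, y, z in m, then the turn about the tool's z in degrees. In form: jaw tx ty tz roll; .... A call has 1 to 8 rows; each row shifts and turns the commanded pose from where the row before left it, along the tool's axes as they then stand; what a row does not reach is not made up. A row lasts 1/10 s, in which the tool goes at most 50 mm and 8.59 degrees, less where a joint would pass 70% of its speed; a pose out of reach is approached as far as the arm can. A call is refused whole if a number of a shift passes 0.05 or a number of a turn 8.59, either way. A call with a gripper value outside its range is refused whole. The fingers move at their own pace and stop on an object; "force" is the grip in N (left out, the last holds). Time passes only in rows, so rows that do not move let the fingers close. It gives the time, the measured TCP pose, the force and the opening at its end, in the units of the state.
- status.sense(): the state, without advancing time (a new reading comes with each control period).
- eyes.snapshot(name): name is "side" or "top" or "wrist"; returns a dict with "color" (480x640x3 uint8, red, green, blue), "fx", "fy", "cx", "cy" (pixels), "dist_coeffs" ([k1, k2, p1, p2, k3] as OpenCV has them; the pictures are not rectified), "eye" and "rotation" of the camera in the world; the wrist camera has in their place "tool_from_camera" (4x4, takes a point from camera to tool coordinates, whose origin is the TCP and whose axes are the flange's). Camera axes: x right, y up, looking along -z (the intrinsics and any distortion apply to the point x, -y, -z); pixel columns grow to the right and rows downward; lengths in mm; the calibration is good to about 2 mm. A picture is of the moment at which its call begins: read the wrist's pose just before it. There is no depth.
- hand_in(): hands the job in, once; it reports no verdict.
Trained networks look in the newest picture that a camera, given by its name, has taken for a name from the list of things; names that differ only in an ending like _2 or _b are one class to them, and where a whole thing is asked for, a point or a joint stands for the part that bears it (a point fixed in the world has none). Each returns a list of dicts, best first, with "conf" (0 to 1); they miss things now and then, are a little off and sometimes report something else, mostly with a low value. They report only what shows in the picture. A call takes as long as a camera call. They do not tell look-alikes from the thing itself.
- nets.look_for(camera, query): "pixel" ([column, row] in pixels, amid what is visible of it).
- nets.pinpoint(camera, query): "pixel" ([column, row] in pixels: a listed point, or the origin of a listed thing).
The state is a dict: "t": time; "q": joint angles; "joint_velocities": joint speeds; "joint_torque": joint torques, N m; "position": TCP position; "ee_rot": TCP orientation; "force": force on the tool from outside, world axes, zero at the start; "wrist_torque": the same for the moment, N m; "finger_gap": finger opening in mm.
Only numpy, scipy, OpenCV 4.12 (cv2) and the standard library are available. Lean on these libraries where they do the work, as an engineer would, in place of code of your own. Each camera call takes 0.05 s, during which the arm holds its last target.

### The job

Power up the boards on the test bed in the right sequence: first touch the brass earth point, then press the blue switch, then the yellow one, then the red one, pressing each lightly with the fingertips, all the way down so that it stays down. Leave the white switch up, do not lift or shift the boards, and leave the other things on the bench alone.

Things in the scene. Friction and masses are not known exactly. Their poses are not given: they have to be found in the camera images.
- blue_top (a point): Centre of the top face of the blue switch cap: a round blue cap of 30 mm diameter and 8 mm height, facing up, 60 mm above the table while the switch is up. The point goes down with the latching plunger (not with the soft give of the cap).
- key_blue (a joint): Plunger of the blue switch (m): 0 to 0.0015 at the start (up), 0.008 fully down. No return spring: it slides at about 2.5 N and stays where it is left. The cap on it is sprung as well: it gives about 2 mm before the plunger moves and up to 5 mm in all (1.5 N per mm, then back). A press of 4 to 6 N takes the plunger fully down.
- board_blue: The board with the blue switch. Green circuit board 108 x 66 mm on a black carrier 112 x 70 x 6 mm, loose (0.3 kg) between the rails of the test bed. Origin: centre of its underside, 12 mm above the table; z up. Switch at x = -15 mm, y = 0: housing 30 x 30 mm to z = 26 mm, cap top at z = 48 mm. Its other parts stay below z = 25 mm. Not to be lifted, shifted or tipped.
- yellow_top (a point): Centre of the top face of the yellow switch cap: a round yellow cap of 30 mm diameter and 8 mm height, facing up, 60 mm above the table while the switch is up. The point goes down with the latching plunger (not with the soft give of the cap).
- key_yellow (a joint): Plunger of the yellow switch (m): 0 to 0.0015 at the start (up), 0.008 fully down. No return spring: it slides at about 2.5 N and stays where it is left. The cap on it is sprung as well: it gives about 2 mm before the plunger moves and up to 5 mm in all (1.5 N per mm, then back). A press of 4 to 6 N takes the plunger fully down.
- board_yellow: The board with the yellow switch. Green circuit board 108 x 66 mm on a black carrier 112 x 70 x 6 mm, loose (0.3 kg) between the rails of the test bed. Origin: centre of its underside, 12 mm above the table; z up. Switch at x = -15 mm, y = 0: housing 30 x 30 mm to z = 26 mm, cap top at z = 48 mm. Its other parts stay below z = 25 mm. Not to be lifted, shifted or tipped.
- red_top (a point): Centre of the top face of the red switch cap: a round red cap of 30 mm diameter and 8 mm height, facing up, 60 mm above the table while the switch is up. The point goes down with the latching plunger (not with the soft give of the cap).
- key_red (a joint): Plunger of the red switch (m): 0 to 0.0015 at the start (up), 0.008 fully down. No return spring: it slides at about 2.5 N and stays where it is left. The cap on it is sprung as well: it gives about 2 mm before the plunger moves and up to 5 mm in all (1.5 N per mm, then back). A press of 4 to 6 N takes the plunger fully down.
- board_red: The board with the red switch. Green circuit board 108 x 66 mm on a black carrier 112 x 70 x 6 mm, loose (0.3 kg) between the rails of the test bed. Origin: centre of its underside, 12 mm above the table; z up. Switch at x = -15 mm, y = 0: housing 30 x 30 mm to z = 26 mm, cap top at z = 48 mm. Its other parts stay below z = 25 mm. Not to be lifted, shifted or tipped.
- white_top (a point): Centre of the top face of the white switch cap: a round white cap of 30 mm diameter and 8 mm height, facing up, 60 mm above the table while the switch is up. The point goes down with the latching plunger (not with the soft give of the cap).
- key_white (a joint): Plunger of the white switch (m): 0 to 0.0015 at the start (up), 0.008 fully down. No return spring: it slides at about 2.5 N and stays where it is left. The cap on it is sprung as well: it gives about 2 mm before the plunger moves and up to 5 mm in all (1.5 N per mm, then back). A press of 4 to 6 N takes the plunger fully down.
- board_white: The board with the white switch. Green circuit board 108 x 66 mm on a black carrier 112 x 70 x 6 mm, loose (0.3 kg) between the rails of the test bed. Origin: centre of its underside, 12 mm above the table; z up. Switch at x = -15 mm, y = 0: housing 30 x 30 mm to z = 26 mm, cap top at z = 48 mm. Its other parts stay below z = 25 mm. Not to be lifted, shifted or tipped.
- earth_top (a point): The earth point: centre of the top of the round flat brass stud, 40 mm diameter, facing up, 22 mm above the table, in a black socket fixed to the bench; it stands either to the left or to the right of the test bed. The stud is sprung: it starts to give at about 2 N, bottoms 6 mm down at 6 N, and comes back.
- earth: The brass stud of the earth point itself (it is fixed to the bench by its socket).
- bed: The test bed: aluminium plate 130 x 336 x 12 mm, fixed to the bench, with brown guide rails 6 mm high that part four slots at 80 mm spacing along its y axis. Origin at the centre of its underside. The four boards lie in the slots in any order.
- spool: Bystander: blue spool of solder wire, 54 mm diameter, 44 mm high, standing; origin under its centre. Leave alone.
- flux: Bystander: amber bottle with red cap, 36 mm diameter, 75 mm high; origin under its centre. Leave alone.
- pot: Bystander: small grey plastic pot, 60 mm diameter, 45 mm high; origin under its centre. Leave alone.
- screwdriver: Bystander: screwdriver with orange handle, 160 mm long, lying. Leave alone.
- tweezers: Bystander: steel tweezers, 120 mm long, lying. Leave alone.
There are look-alikes about, which are no part of the job. What is shaped like the board_blue but purple is not meant.

How it is judged (in metres and radians):
On the way, in this order (a step that is already met when the one before it is completed fails the run):
1. the fingers touch the brass earth point (contact force between the fingers and earth above 0.3 N), for 0.05 s.
2. the blue switch is pressed down (at least 5 of 8 mm) (value of joint key_blue above 0.005 m), for 0.1 s.
3. the yellow switch is pressed down (at least 5 of 8 mm) (value of joint key_yellow above 0.005 m), for 0.1 s.
4. the red switch is pressed down (at least 5 of 8 mm) (value of joint key_red above 0.005 m), for 0.1 s.
At the end, for the whole second after the job is handed in: The blue, yellow and red switches are down (at least 5 of 8 mm), the white one is up (less than 3 mm down), every board lies within 10 mm of where it was and flat (tilt under 0.1 rad), and the spool, bottle, pot, screwdriver and tweezers are within 30 mm of where they were (value of joint each of key_blue, key_yellow, key_red above 0.005 m and value of joint key_white below 0.003 m and distance of each of board_blue, board_yellow, board_red, board_white from where it was at the start of the episode below 0.01 m and angle between each of board_blue, board_yellow, board_red, board_white's own z axis and vertical below 0.1 rad and distance of each of spool, flux, pot, screwdriver, tweezers from where it was at the start of the episode below 0.03 m); the robot touches nothing.
It fails at once if the white switch is pressed (more than 3 mm) (value of joint key_white above 0.003 m).
It fails at once if a board is lifted, shifted more than 10 mm or tipped (distance of any of board_blue, board_yellow, board_red, board_white from where it was at the start of the episode above 0.01 m or angle between any of board_blue, board_yellow, board_red, board_white's own z axis and vertical above 0.1 rad).
It fails at once if a board or the earth point is pushed with more than 22 N (contact force between any of the fingers, the arm and board_blue above 22 N or contact force between any of the fingers, the arm and board_yellow above 22 N or contact force between any of the fingers, the arm and board_red above 22 N or contact force between any of the fingers, the arm and board_white above 22 N or contact force between any of the fingers, the arm and earth above 22 N).
It fails at once if another thing on the bench is moved by more than 30 mm (distance of any of spool, flux, pot, screwdriver, tweezers from where it was at the start of the episode above 0.03 m).
It also fails if it takes over 50 s, if anything falls off the work surface, if the arm or the gripper's body presses on something with over 40 N, if the wrist force passes 120 N, or if a joint passes its speed limit or range.

## Working session

There is one attempt and no reset: what is moved stays moved. The work goes in short steps, Python scripts to look and compute and a tool call to move; the robot and the scene stay as the last step left them, time stands still between calls to the robot, and variables do not carry over. Pictures are saved under pics/ and viewed, and the job is handed in when it is done.

Besides the shell and the picture viewer there is one more tool, called after "Request:" as name(argument=value, ...) on one line, values as JSON. servo_tool: Moves the arm, as the interface text tells. Its arguments: {"type":"object","properties":{"rows":{"type":"string"},"force":{"type":"number"}},"required":["rows"]}

```bash
mkdir -p pics
cat > h.py <<'E'
import numpy as np, cv2
from station import status, eyes, hand_in, nets
def snap(name,fn=None):
    s=eyes.snapshot(name)
    if fn: cv2.imwrite('pics/'+fn,cv2.cvtColor(s['color'],cv2.COLOR_RGB2BGR))
    return s
def ray(s,px,pose=None):
    K=np.array([[s['fx'],0,s['cx']],[0,s['fy'],s['cy']],[0,0,1.]])
    u=cv2.undistortPoints(np.array([[px]],float),K,np.array(s['dist_coeffs'],float))[0,0]
    d=np.array([u[0],-u[1],-1.])
    if 'eye' in s: return np.array(s['eye'],float),np.array(s['rotation'])@d
    T=np.array(s['tool_from_camera']);p,rv=pose
    R=cv2.Rodrigues(np.array(rv,float))[0]
    return R@T[:3,3]+np.array(p),R@T[:3,:3]@d
def onz(s,px,z,pose=None):
    o,d=ray(s,px,pose); return o+d*(z-o[2])/d[2]
E
python3 - <<'E'
from h import *
st=status.sense();print(st)
for c in ['top','side']:
    s=snap(c,c+'1.png')
    print(c,{k:np.round(v,3).tolist() for k,v in s.items() if k!='color'})
    for n,z in [('blue_top',60),('yellow_top',60),('red_top',60),('white_top',60),('earth_top',22),('spool',0),('flux',0),('pot',0)]:
        for r in nets.pinpoint(c,n)[:3]:
            print(n,np.round(r['pixel'],1),round(r['conf'],2),onz(s,r['pixel'],z).round(1))
E
```

```text
{'t': 0.0, 'q': array([1.14421665e+00, 4.87247923e-02, 9.75648411e-02, 1.62202689e+00,
       1.20070860e-06, 1.44295651e+00]), 'joint_velocities': array([ 2.07302354e-04,  1.00151872e-03, -5.46868947e-04, -4.04697285e-05,
        1.05666543e-03, -6.30526568e-04]), 'joint_torque': array([ 2.39795281e-04, -3.38783884e+01,  3.20014143e+01,  2.03415746e-02,
       -1.25086876e-04, -1.49768334e-05]), 'position': array([154.29121778, 501.17282178, 238.11413176]), 'ee_rot': array([-0.46741862, -3.10596101,  0.00361038]), 'force': array([-0.73964903, -0.11707262, -1.30108866]), 'wrist_torque': array([ 0.01002506,  0.05398043, -0.01985541]), 'finger_gap': 85.32564896487284}
top {'fx': 475.055, 'fy': 475.055, 'cx': 317.378, 'cy': 244.19, 'dist_coeffs': [-0.021, 0.0, 0.0, 0.0, 0.0], 'eye': [443.374, -14.041, 1020.431], 'rotation': [0.081, -0.057, -1.544]}Traceback (most recent call last):
  File "<stdin>", line 8, in <module>
  File "h.py", line 16, in onz
    o,d=ray(s,px,pose); return o+d*(z-o[2])/d[2]
                                            ~^^^
IndexError: invalid index to scalar variable.
```

Rotation is a rotation vector.

```bash
sed -i "s/np.array(s\['rotation'\])@d/cv2.Rodrigues(np.array(s['rotation'],float))[0]@d/" h.py
python3 - <<'E'
from h import *
for c in ['top','side']:
    s=snap(c,c+'1.png')
    print(c,{k:np.round(v,3).tolist() for k,v in s.items() if k!='color'})
    for n,z in [('blue_top',60),('yellow_top',60),('red_top',60),('white_top',60),('earth_top',22),('spool',0),('flux',0),('pot',0)]:
        for r in nets.pinpoint(c,n)[:3]:
            print(n,np.round(r['pixel'],1),round(r['conf'],2),onz(s,r['pixel'],z).round(1))
E
```

```text
top {'fx': 475.055, 'fy': 475.055, 'cx': 317.378, 'cy': 244.19, 'dist_coeffs': [-0.021, 0.0, 0.0, 0.0, 0.0], 'eye': [443.374, -14.041, 1020.431], 'rotation': [0.081, -0.057, -1.544]}
blue_top [214.9 328.3] 0.63 [353.3 203.5  60. ]
blue_top [315.6 223.7] 0.45 [569.8   7.   60. ]
yellow_top [236.5 231.1] 0.64 [550.6 168.   60. ]
red_top [353.9 218.4] 0.57 [582.6 -70.8  60. ]
red_top [295.2 221.1] 0.36 [574.1  48.7  60. ]
white_top [274.3 226.2] 0.47 [562.6  91.1  60. ]
earth_top [234.4 231.4] 0.72 [554.1 179.7  22. ]
earth_top [166.5 273.5] 0.5 [461.1 320.   22. ]
spool [458.9 261. ] 0.77 [ 504.7 -301.1    0. ]
spool [350.1 219.6] 0.36 [588.4 -66.1   0. ]
spool [174.1 176.8] 0.23 [674.  322.2   0. ]
flux [173.3 177.9] 0.58 [671.5 323.9   0. ]
flux [278.1 221.5] 0.17 [580.5  89.8   0. ]
pot [466.9 185.9] 0.7 [ 668.7 -318.6    0. ]
side {'fx': 605.225, 'fy': 605.225, 'cx': 318.611, 'cy': 230.622, 'dist_coeffs': [0.049, 0.0, 0.0, 0.0, 0.0], 'eye': [210.383, 992.943, 1095.98], 'rotation': [0.171, -1.087, -2.633]}
blue_top [369.1 316.6] 0.7 [346.9 222.8  60. ]
blue_top [299.7 230.4] 0.51 [570.8  24.6  60. ]
blue_top [306.  209.2] 0.43 [580.3 -51.   60. ]
yellow_top [288.1 278.3] 0.47 [545.9 175.7  60. ]
red_top [309.5 204.2] 0.49 [577.8 -71.2  60. ]
white_top [293.4 253.4] 0.52 [560.  100.6  60. ]
earth_top [298.9 351. ] 0.86 [469.2 325.3  22. ]
earth_top [336.9 141. ] 0.19 [ 601.4 -394.1   22. ]
spool [356.9 168.6] 0.76 [ 518.1 -315.6    0. ]
flux [210.9 331. ] 0.59 [674.8 321.6   0. ]
pot [283.1 274.7] 0.7 [580.5 121.4   0. ]
pot [303.3 163.3] 0.66 [ 670.9 -291.7    0. ]
```

View pics/top1.png

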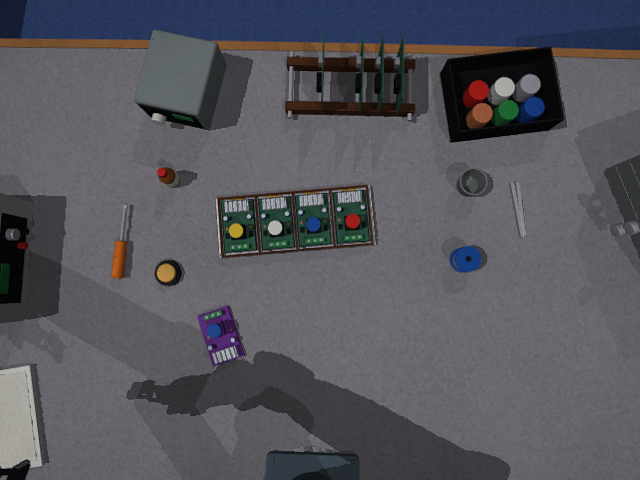

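View pics/side1.png

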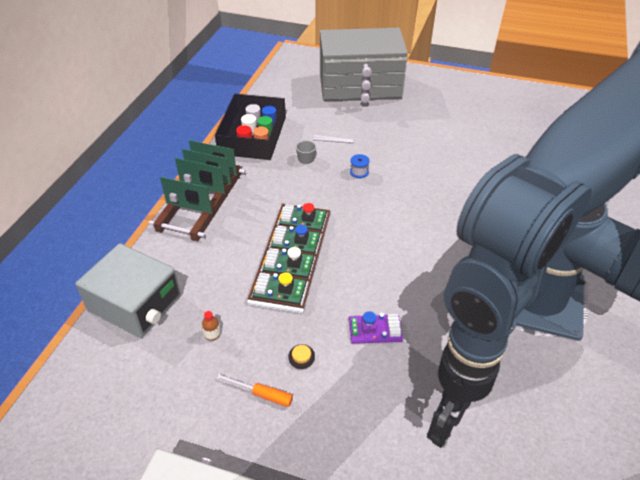

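The top view shows the four boards: yellow cap at (236,231), white at (275,228), blue at (313,225) and red at (352,221). The purple decoy is at (214,330) and the brass stud at (167,273). The side view agrees. I'll refine the centres by colour.

Run:
```python
from h import *
seeds={'top':dict(blue=(313,225),yellow=(236,231),red=(352,221),white=(275,228),earth=(167,272)),
'side':dict(blue=(301,231),yellow=(285,279),red=(308,208),white=(294,254),earth=(302,354))}
R={}
for c in seeds:
    s=snap(c); im=s['color']; hsv=cv2.cvtColor(im,cv2.COLOR_RGB2HSV)
    H,S,V=[hsv[...,i].astype(int) for i in range(3)]
    m=dict(blue=(abs(H-115)<12)&(S>120)&(V>60),yellow=(abs(H-25)<8)&(S>130)&(V>120),red=((H<6)|(H>174))&(S>150)&(V>100),white=(S<40)&(V>140),earth=(abs(H-20)<9)&(S>90)&(V>110))
    for n,p in seeds[c].items():
        k,l,st,ce=cv2.connectedComponentsWithStats(m[n].astype(np.uint8),connectivity=4)
        win=[i for i in range(1,k) if st[i,4]>15 and np.hypot(*(ce[i]-p))<12]
        for i in win:
            z=22 if n=='earth' else 60
            print(c,n,ce[i].round(1),st[i],onz(s,ce[i],z).round(1))
    x=cv2.resize(im[180:300,140:390] if c=='top' else im[190:380,230:420],None,fx=3,fy=3,interpolation=cv2.INTER_CUBIC)
    cv2.imwrite(f'pics/{c}z.png',cv2.cvtColor(x,cv2.COLOR_RGB2BGR))
```

```text
top blue [312.9 223.9] [306 217  15  15 174] [569.3  12.5  60. ]
top yellow [235.5 230.3] [229 224  14  14 158] [552.3 170.2  60. ]
top red [352.3 220.6] [346 214  14  14 162] [578.  -67.6  60. ]
top white [274.5 227.4] [268 221  14  14 153] [560.1  90.6  60. ]
top earth [165.3 272.6] [157 264  18  18 256] [463.  322.6  22. ]
side blue [300.8 229.3] [295 225  13  10 105] [569.6  20.4  60. ]
side yellow [285.2 278.4] [279 273  14  12 145] [552.  177.8  60. ]
side red [308.  207.5] [302 203  12   9  83] [577.5 -58.6  60. ]
side white [293.7 252.5] [287 247  14  13 140] [560.2  97.5  60. ]
side earth [301.  353.7] [291 345  21  19 308] [462.9 330.2  22. ]
```

View pics/topz.png

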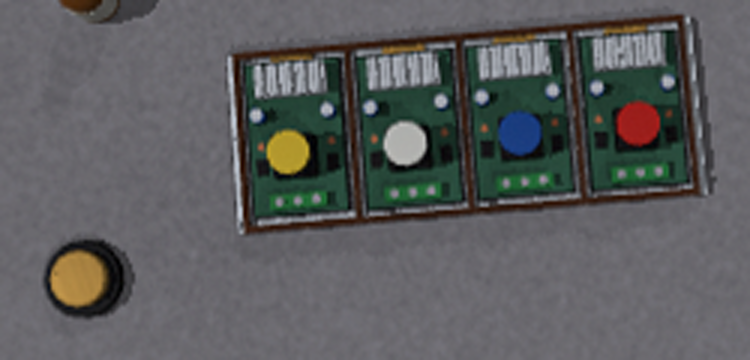

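View pics/sidez.png

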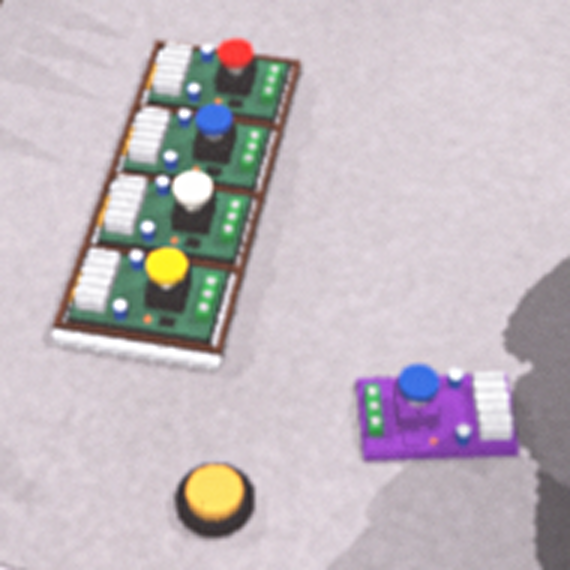

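Request:
servo_tool(rows="255 -0.03 -0.007 0 0; 255 -0.03 -0.007 0 0; 255 -0.03 -0.007 0 0; 255 -0.03 -0.007 0 0; 255 -0.03 -0.007 0 0; 255 -0.03 -0.007 0 0; 255 -0.03 -0.007 0 0; 255 0 0 0 0", force=40)

```text
t: 1.9
position: [343.6, 391.3, 239.0]
ee_rot: [0.475, 3.104, -0.001]
force: [1.0, 0.8, 0.8]
finger_gap: 0.0
```

```bash
cat >> h.py <<'E'
def wr(fn):
    st=status.sense(); s=snap('wrist',fn); return s,(st['position'],st['ee_rot']),st
E
python3 - <<'E'
from h import *
s,p,st=wr('w1.png'); print(np.array(s['tool_from_camera']).round(3),s['fx'],s['dist_coeffs'],st['position'].round(1),st['t'])
E
```

```text
[[ 0.00000e+00  9.64000e-01  2.67000e-01  6.82980e+01]
 [ 1.00000e+00 -1.00000e-03  1.00000e-03 -8.28000e-01]
 [ 1.00000e-03  2.67000e-01 -9.64000e-01 -1.33831e+02]
 [ 0.00000e+00  0.00000e+00  0.00000e+00  1.00000e+00]] 418.7360054990625 [-0.0599636  0.         0.         0.         0.       ] [343.6 391.3 239. ] 1.9
```

View pics/w1.png

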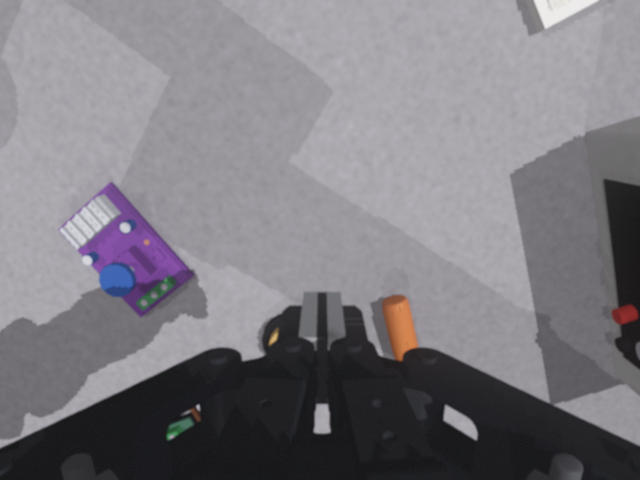

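The wrist view shows the decoy at (117,280). The stud is mostly hidden behind the fingers at (275,335), so I'll move past it to see it.

Request:
servo_tool(rows="255 -0.03 -0.005 0 0; 255 -0.03 -0.005 0 0; 255 -0.03 -0.005 0 0; 255 -0.03 -0.005 0 0; 255 -0.03 -0.005 0 0; 255 -0.03 -0.005 0 0; 255 -0.015 -0.005 0 0; 255 0 0 0 0")

```text
t: 2.75
position: [517.4, 301.7, 238.8]
ee_rot: [-0.47, -3.105, 0.001]
force: [-0.5, 0.2, 0.4]
finger_gap: -0.4
```

Run:
```python
from h import *
s,p,st=wr('w2.png'); print(st['position'].round(1),st['ee_rot'].round(4),st['t'])
for n in ['earth_top','yellow_top','white_top','blue_top']:
    for r in nets.pinpoint('wrist',n)[:2]: print(n,np.round(r['pixel'],1),r['conf'],onz(s,r['pixel'],22 if n[0]=='e' else 60,p).round(1))
```

```text
[517.4 301.7 238.8] [-4.6990e-01 -3.1053e+00  7.0000e-04] 2.75
earth_top [327.2 138. ] 0.76 [461.4 322.3  22. ]
yellow_top [179.  307.7] 0.7 [552.9 167.3  60. ]
white_top [ 95.2 336.6] 0.76 [556.9  87.5  60. ]
blue_top [ 28.1 362.7] 0.95 [563.1  16.4  60. ]
blue_top [129.7  35.4] 0.58 [351.2 211.1  60. ]
```

View pics/w2.png

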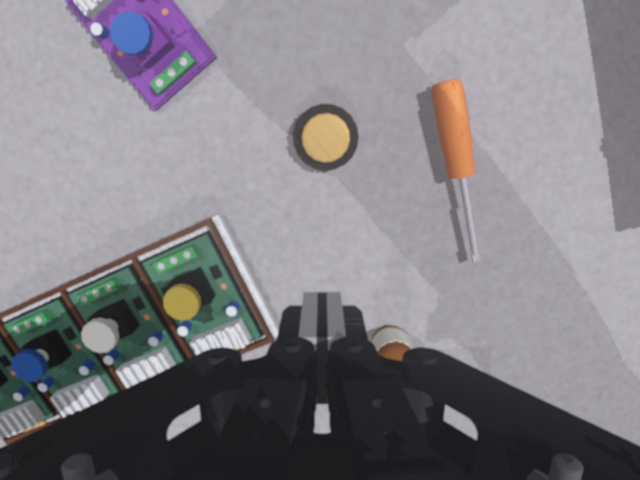

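The wrist view shows the stud at (325,138), yellow at (182,302), white at (100,336) and blue at (30,365). I'll compute positions from these pixels.

Run:
```python
from h import *
import pickle
s,p,st=wr(None)
for n,px,z in [('earth',(325.5,137.5),22),('yellow',(182,302),60),('white',(100,335.5),60),('blue',(30,365),60)]:
    print(n,onz(s,px,z,p).round(1))
R=cv2.Rodrigues(st['ee_rot'])[0]
print((R.T@(np.array([462.5,323,52])-st['position'])).round(1))
```

```text
earth [458.9 322.6  22. ]
yellow [548. 173.  60.]
white [556.5  93.3  60. ]
blue [565.2  18.1  60. ]
[ 56.5   3.3 187.7]
```

Request:
servo_tool(rows="255 0.014 0.001 0.02 0; 255 0.014 0.001 0.04 0; 255 0.014 0.001 0.04 0; 255 0.014 0 0.04 0; 255 0 0 0.04 0; 255 0 0 0.01 0; 255 0 0 0 0")

```text
t: 3.75
position: [462.1, 321.1, 47.5]
ee_rot: [-0.466, -3.103, 0.004]
force: [1.3, 0.4, 0.7]
finger_gap: 0.3
```

Run:
```python
from h import *
st=status.sense();print(st['position'].round(1),st['force'].round(2))
s=snap('side','s2.png');cv2.imwrite('pics/s2z.png',cv2.cvtColor(cv2.resize(s['color'][260:420,200:420],None,fx=3,fy=3),cv2.COLOR_RGB2BGR))
```

```text
[462.1 321.1  47.5] [1.29 0.42 0.67]
```

View pics/s2z.png

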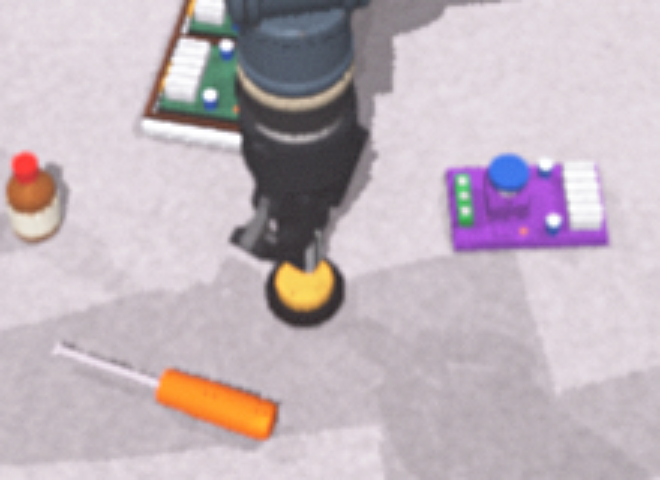

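The fingertips hang just above the stud. Lowering gently.

Request:
servo_tool(rows="255 0 0 0.008 0; 255 0 0 0.004 0; 255 0 0 0.002 0; 255 0 0 0.002 0; 255 0 0 0.002 0; 255 0 0 0.001 0; 255 0 0 0 0; 255 0 0 0 0")

```text
t: 4.6
position: [464.2, 321.6, 30.3]
ee_rot: [0.468, 3.107, -0.0]
force: [-0.1, 0.7, 0.7]
finger_gap: 0.2
```

Request:
servo_tool(rows="255 0 0 0.001 0; 255 0 0 0.001 0; 255 0 0 0 0; 255 0 0 0 0")

```text
t: 5.0
position: [464.4, 321.6, 28.7]
ee_rot: [0.468, 3.106, 0.0]
force: [-0.7, -0.6, 3.2]
finger_gap: 0.2
```

Request:
servo_tool(rows="255 0 0 0.001 0; 255 0 0 0 0; 255 0 0 0 0")

```text
t: 5.3
position: [464.4, 321.7, 27.5]
ee_rot: [0.468, 3.106, 0.0]
force: [-0.7, -0.6, 3.9]
finger_gap: -0.1
```

Contact is confirmed: force rose 0.7, 3.2, then 3.9 N as the stud was pushed 2.5 mm. Next I rise and move to look at blue, white and red.

Request:
servo_tool(rows="255 0 0 -0.03 0; 255 0 0 -0.05 0; 255 0 0 -0.05 0; 255 -0.025 -0.026 0 0; 255 -0.025 -0.027 0 0; 255 -0.025 -0.026 0 0; 255 -0.025 -0.027 0 0; 255 -0.025 -0.026 0 0")

```text
t: 6.1
position: [545.2, 157.3, 156.6]
ee_rot: [-0.467, -3.106, 0.0]
force: [1.2, 1.2, 0.1]
finger_gap: -0.1
```

Request:
servo_tool(rows="255 -0.025 -0.027 0 0; 255 -0.025 -0.026 0 0; 255 -0.025 -0.027 0 0; 255 -0.025 -0.026 0 0; 255 -0.025 -0.027 0 0; 255 0 0 0 0; 255 0 0 0 0")

```text
t: 6.8
position: [625.0, -6.1, 156.2]
ee_rot: [-0.47, -3.104, -0.001]
force: [-0.4, -0.1, -0.2]
finger_gap: -0.2
```

Run:
```python
from h import *
s,p,st=wr('w3.png'); print(st['position'].round(1),st['ee_rot'].round(4),st['t'])
im=s['color']; hsv=cv2.cvtColor(im,cv2.COLOR_RGB2HSV)
H,S,V=[hsv[...,i].astype(int) for i in range(3)]
m=dict(blue=(abs(H-110)<12)&(S>130)&(V>50),yellow=(abs(H-25)<8)&(S>110)&(V>90),red=((H<6)|(H>174))&(S>150)&(V>70),white=(S<40)&(V>110))
for n in m:
    k,l,q,ce=cv2.connectedComponentsWithStats(m[n].astype(np.uint8),connectivity=4)
    for i in range(1,k):
        if 500<q[i,4]<6000: print(n,ce[i].round(1),q[i].tolist(),onz(s,ce[i],60,p).round(1))
```

```text
[625.   -6.1 156.2] [-4.7040e-01 -3.1044e+00 -7.0000e-04] 6.8
blue [321.4 143.1] [295, 115, 54, 56, 2380] [567.3  10.5  60. ]
yellow [595.   26.6] [565, 0, 61, 56, 2772] [551.1 164.4  60. ]
red [191.1 200.6] [165, 175, 53, 52, 2114] [575.5 -68.2  60. ]
white [631.4  39.6] [617, 0, 23, 89, 1171] [562.6 183.   60. ]
white [336.8 189.8] [237, 51, 179, 215, 5844] [593.9  11.2  60. ]
white [457.   82.2] [427, 51, 61, 63, 2908] [558.1  87.6  60. ]
white [589.6 125.9] [532, 89, 106, 85, 4009] [600.5 153.2  60. ]
white [239.7 240.3] [130, 105, 178, 201, 4603] [605.2 -50.   60. ]
white [183.6 421.9] [167, 405, 34, 35, 590] [ 710.6 -129.1   60. ]
```

View pics/w3.png

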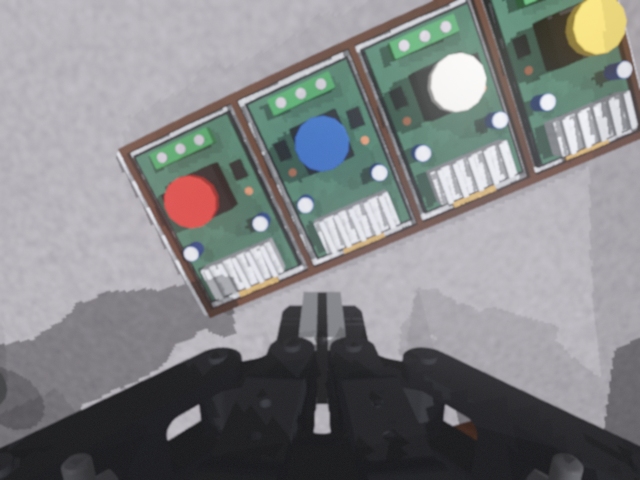

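The wrist view shows red at (191,201), blue at (321,143), white at (457,82) and yellow at (595,27), which matches the top camera to within about 3 mm. Targets are blue (568,11), yellow (552,169) and red (576,-68). Next I move above blue.

Request:
servo_tool(rows="255 0.02 0 0.01 0; 255 0.02 0 0.02 0; 255 0.02 0 0.03 0; 255 0 0 0.015 0; 255 0 0 0 0; 255 0 0 0 0")

```text
t: 7.45
position: [569.2, 12.7, 83.3]
ee_rot: [0.466, 3.105, 0.0]
force: [0.1, 0.5, 0.1]
finger_gap: -0.1
```

Run:
```python
from h import *
st=status.sense();print(st['position'].round(1),st['force'].round(2))
s=snap('side','s3.png');cv2.imwrite('pics/s3z.png',cv2.cvtColor(cv2.resize(s['color'][150:310,200:420],None,fx=3,fy=3),cv2.COLOR_RGB2BGR))
```

```text
[569.2  12.7  83.3] [0.12 0.48 0.06]
```

View pics/s3z.png

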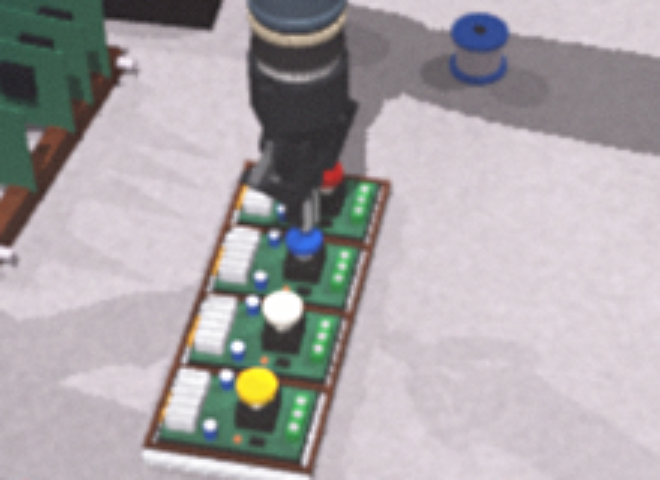

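The fingers are over the blue cap at z = 83, with contact expected at about 68. Lowering to about z = 58 in steps.

Request:
servo_tool(rows="255 0 0 0.01 0; 255 0 0 0.004 0; 255 0 0 0.002 0; 255 0 0 0.002 0; 255 0 0 0.002 0; 255 0 0 0.001 0; 255 0 0 0 0; 255 0 0 0 0")

```text
t: 8.3
position: [568.1, 12.2, 61.7]
ee_rot: [0.468, 3.106, -0.0]
force: [0.4, 0.3, 2.9]
finger_gap: 0.0
```

Request:
servo_tool(rows="255 0 0 0.001 0; 255 0 0 0.001 0; 255 0 0 0.001 0; 255 0 0 0.001 0; 255 0 0 0 0; 255 0 0 0 0")

```text
t: 8.9
position: [568.1, 12.2, 57.6]
ee_rot: [0.468, 3.106, -0.0]
force: [0.1, -1.5, 2.9]
finger_gap: -0.2
```

Request:
servo_tool(rows="255 0 0 0.001 0; 255 0 0 0 0; 255 0 0 0 0")

```text
t: 9.2
position: [568.1, 12.2, 56.7]
ee_rot: [0.468, 3.106, -0.0]
force: [-0.6, -2.4, 5.3]
finger_gap: -0.0
```

Force rose to 5.3 N at z = 56.7, so blue has bottomed. Rising and moving to view yellow and check blue.

Request:
servo_tool(rows="255 0 0 -0.02 0; 255 0 0 -0.03 0; 255 0 0 -0.04 0; 255 0 0.036 0 0; 255 0 0.036 0 0; 255 0 0.036 0 0; 255 0 0.037 0 0; 255 0 0 0 0")

```text
t: 10.0
position: [609.8, 155.7, 144.0]
ee_rot: [-0.459, -3.104, -0.004]
force: [1.5, -0.1, 0.2]
finger_gap: -0.2
```

```bash
cat >> h.py <<'E'
def caps(fn):
    s,p,st=wr(fn); print(st['position'].round(1),st['t'],st['force'].round(1))
    im=s['color']; hsv=cv2.cvtColor(im,cv2.COLOR_RGB2HSV)
    H,S,V=[hsv[...,i].astype(int) for i in range(3)]
    m=dict(blue=(abs(H-110)<12)&(S>130)&(V>50),yellow=(abs(H-25)<8)&(S>110)&(V>90),red=((H<6)|(H>174))&(S>150)&(V>70),white=(S<40)&(V>110))
    for n in m:
        k,l,q,ce=cv2.connectedComponentsWithStats(m[n].astype(np.uint8),connectivity=4)
        for i in range(1,k):
            if 800<q[i,4]<6000 and abs(q[i,2]-q[i,3])<12: print(n,ce[i].round(1),q[i].tolist(),onz(s,ce[i],60,p).round(1),onz(s,ce[i],52,p).round(1))
E
python3 -c "
from h import *
caps('w4.png')"
```

```text
[609.8 155.7 144. ] 10.0 [ 1.5 -0.1  0.2]
blue [ 66.4 252.6] [39, 228, 56, 51, 2172] [566.3  19.4  60. ] [567.1  13.7  52. ]
yellow [314.  142.7] [285, 113, 59, 60, 2690] [550.2 168.6  60. ] [550.4 168.4  52. ]
white [176.4 201.5] [146, 172, 61, 59, 2748] [557.9  89.9  60. ] [558.4  86.8  52. ]
```

View pics/w4.png

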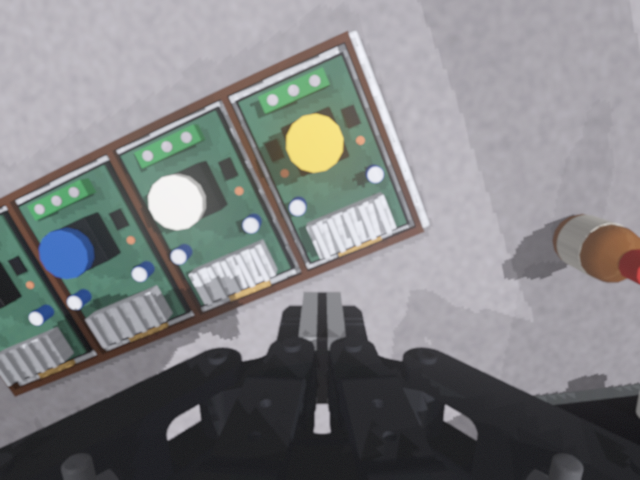

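The wrist view shows blue at (66,253), consistent with a cap at z = 52, so it is down. Yellow is at (314,143). Moving above yellow.

Request:
servo_tool(rows="255 0.02 -0.002 0.01 0; 255 0.02 -0.002 0.02 0; 255 0.02 0 0.02 0; 255 0 0 0.015 0; 255 0 0 0 0; 255 0 0 0 0")

```text
t: 10.65
position: [552.5, 164.1, 81.2]
ee_rot: [-0.469, -3.106, 0.0]
force: [0.7, 0.3, -0.1]
finger_gap: 0.1
```

Request:
servo_tool(rows="255 0.002 0.004 0 0; 255 0 0 0.008 0; 255 0 0 0.004 0; 255 0 0 0.002 0; 255 0 0 0.002 0; 255 0 0 0.002 0; 255 0 0 0.001 0; 255 0 0 0 0")

```text
t: 11.45
position: [551.2, 169.1, 62.5]
ee_rot: [-0.468, -3.107, 0.0]
force: [-1.1, -1.4, 3.0]
finger_gap: 0.1
```

Request:
servo_tool(rows="255 0 0 0.001 0; 255 0 0 0.001 0; 255 0 0 0.001 0; 255 0 0 0.001 0; 255 0 0 0 0; 255 0 0 0 0")

```text
t: 12.05
position: [551.3, 169.2, 58.3]
ee_rot: [0.468, 3.107, -0.0]
force: [-1.1, -0.9, 2.3]
finger_gap: 0.1
```

Request:
servo_tool(rows="255 0 0 0.001 0; 255 0 0 0.001 0; 255 0 0 0 0; 255 0 0 0 0")

```text
t: 12.45
position: [551.3, 169.2, 56.6]
ee_rot: [0.468, 3.106, 0.0]
force: [-2.3, -0.7, 4.5]
finger_gap: 0.3
```

Yellow has bottomed (4.5 N at z = 56.6). Rising and moving over to red.

Request:
servo_tool(rows="255 0 0 -0.02 0; 255 0 0 -0.03 0; 255 0 0 -0.04 0; 255 -0.019 -0.027 0 0; 255 -0.019 -0.028 0 0; 255 -0.019 -0.027 0 0; 255 -0.019 -0.028 0 0; 255 -0.019 -0.027 0 0")

```text
t: 13.25
position: [602.3, 9.1, 145.4]
ee_rot: [0.467, 3.107, 0.001]
force: [0.3, -0.7, -0.1]
finger_gap: -0.1
```

Request:
servo_tool(rows="255 -0.019 -0.028 0 0; 255 -0.019 -0.027 0 0; 255 -0.019 -0.028 0 0; 255 0 0 0 0; 255 0 0 0 0")

```text
t: 13.75
position: [631.7, -86.3, 145.1]
ee_rot: [-0.47, -3.105, -0.001]
force: [1.0, -0.1, 0.0]
finger_gap: -0.4
```

```bash
python3 -c "
from h import *
caps('w5.png')"
```

```text
[631.7 -86.3 145.1] 13.75 [ 1.  -0.1  0. ]
blue [463.2  85.3] [434, 56, 59, 59, 2713] [567.3   6.5  60. ] [567.3   9.2  52. ]
red [321.9 146.9] [294, 118, 57, 58, 2501] [575.7 -69.9  60. ] [576. -70.  52.]
white [609.7  25.4] [578, 0, 62, 56, 2949] [559.7  84.5  60. ] [559.4  90.   52. ]
white [597.5 128.8] [543, 90, 97, 88, 4010] [607.9  70.2  60. ] [609.4  75.3  52. ]
```

View pics/w5.png

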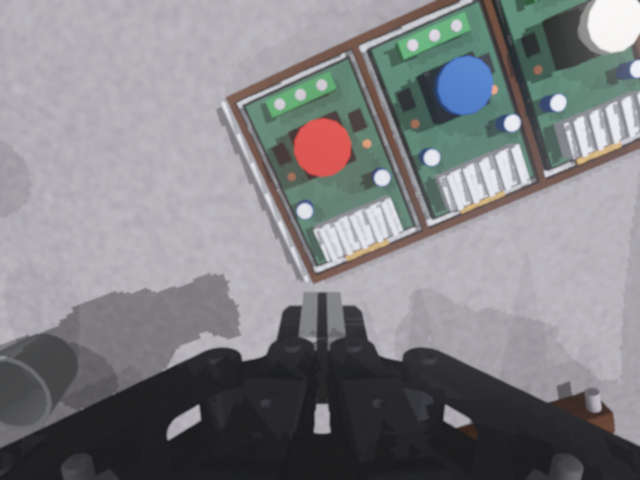

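Red is straight ahead of the fingers at (322,147), about (576,-69).

Request:
servo_tool(rows="255 0.02 0 0.01 0; 255 0.02 0 0.02 0; 255 0.018 0 0.02 0; 255 0 0 0.015 0; 255 0 0 0 0; 255 0 0 0 0")

```text
t: 14.4
position: [577.2, -68.3, 81.6]
ee_rot: [0.466, 3.106, -0.0]
force: [-0.3, -0.4, 0.2]
finger_gap: 0.0
```

Request:
servo_tool(rows="255 0 0 0.008 0; 255 0 0 0.005 0; 255 0 0 0.002 0; 255 0 0 0.002 0; 255 0 0 0.002 0; 255 0 0 0.001 0; 255 0 0 0 0; 255 0 0 0 0")

```text
t: 15.2
position: [576.9, -68.9, 61.8]
ee_rot: [0.467, 3.105, -0.0]
force: [1.4, -1.0, 2.5]
finger_gap: 0.0
```

Request:
servo_tool(rows="255 0 0 0.001 0; 255 0 0 0.001 0; 255 0 0 0.001 0; 255 0 0 0.001 0; 255 0 0 0.001 0; 255 0 0 0 0; 255 0 0 0 0")

```text
t: 15.9
position: [576.9, -68.9, 56.9]
ee_rot: [0.468, 3.105, -0.0]
force: [2.0, -1.1, 4.1]
finger_gap: -0.3
```

Red has bottomed (4.1 N at z = 56.9). Rising and checking.

Request:
servo_tool(rows="255 0 0 -0.02 0; 255 0 0 -0.03 0; 255 0 0 -0.05 0; 255 0 0 -0.05 0; 255 -0.04 0 0 0; 255 -0.04 0.04 0 0; 255 0 0.04 0 0; 255 0 0 0 0")

```text
t: 16.7
position: [670.1, -14.1, 202.0]
ee_rot: [-0.459, -3.1, -0.004]
force: [0.1, 0.7, -0.1]
finger_gap: -0.1
```

```bash
python3 -c "
from h import *
caps('w6.png')
s=snap('side','s6.png');cv2.imwrite('pics/s6z.png',cv2.cvtColor(cv2.resize(s['color'][150:400,200:420],None,fx=2.4,fy=2.4),cv2.COLOR_RGB2BGR))
print(status.sense()['force'])"
```

```text
[670.1 -14.1 202. ] 16.7 [ 0.1  0.7 -0.1]
blue [313.1  70. ] [290, 46, 47, 49, 1777] [568.9  10.   60. ] [567.8  10.1  52. ]
red [201.9 120.7] [180, 99, 45, 45, 1587] [577.1 -67.1  60. ] [576.3 -69.2  52. ]
white [429.8  19. ] [405, 0, 53, 43, 1858] [560.6  86.9  60. ] [559.3  89.3  52. ]
white [244.8 118.3] [144, 44, 158, 163, 1202] [584.  -40.3  60. ] [583.3 -41.6  52. ]
white [ 20.6 392.1] [0, 366, 55, 56, 1307] [ 725.1 -281.1   60. ] [ 728.6 -289.4   52. ]
[ 0.48865792 -0.30414109 -0.51670735]
```

View pics/w6.png

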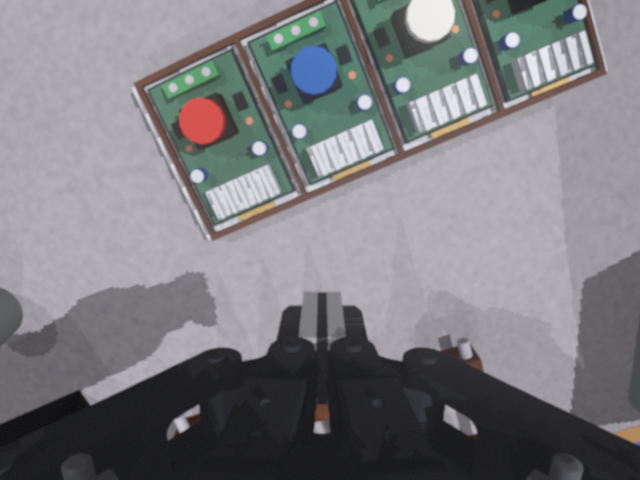

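View pics/s6z.png

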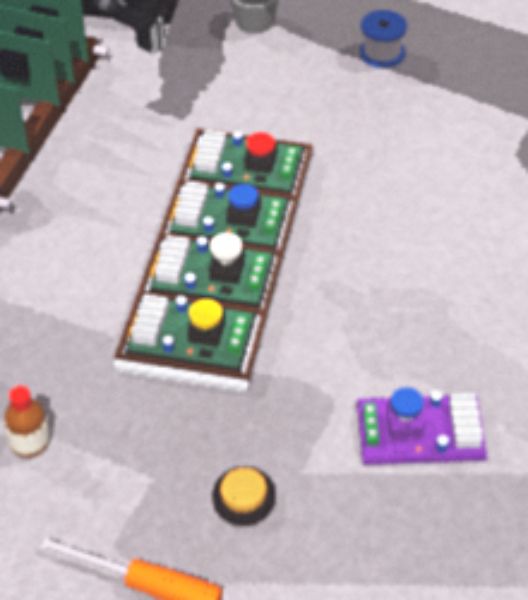

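In the side view red, blue and yellow sit low on their housings. White still shows its stem, and nothing else has moved. Handing in.

```bash
python3 -c "
from h import *
print(hand_in())"
```

```text
the job is handed in; nothing more can be done
None
```

I touched the brass earth point, pressed the blue, yellow and red switches down in that order, and handed the job in at about 17 s. No verdict was reported.

| Step | Peak force | What the reading showed |
|---|---|---|
| Earth point | 3.9 N | stud pushed down about 2.5 mm |
| Blue | 5.3 N | force rose at fingertip height 49 mm: plunger bottomed |
| Yellow | 4.5 N | same rise at about 49 mm: plunger bottomed |
| Red | 4.1 N | same rise at about 49 mm: plunger bottomed |

- **Last checks:** after the presses, the side picture showed the three pressed caps low on their housings and the white one still up. The boards, spool, flux bottle, pot and screwdriver looked undisturbed. The tweezers were not in the pictures I took at the end. The arm ended clear of everything, with about 0 N on the tool.
- **Disagreement:** the side camera put everything about 8 mm further in y than the top and wrist cameras, which agreed to within a few mm. I used the top and wrist values. The networks gave a few wrong hits, such as the purple decoy for the blue switch, which I rejected from the pictures.

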